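# Index the lathe's drum stop to its longest screw

## Task

Roll the lathe's drum stop upwards by its thumb ridges, one click after another, until the longest of its six stop screws has clicked in at the top, in line with the anvil on the carriage. Push on the ridged wheel, never on the stop screws, whose settings must not be disturbed; leave the carriage and the things lying on the bench where they are, and take your hand away.

Things in the scene. Friction and masses are not known exactly. Their poses are not given: they have to be found in the camera images.
- stop_unit: Six-station drum stop clamped to the front of the lathe's bed. Fixed. Origin: on the drum's axis, middle of the ridged thumb wheel, 118 mm above the bench. y along the axis (towards the headstock), x level, away from the robot, z up. Dark thumb wheel y -11 to +11 mm; plain drum 66 mm across y -35 to -11; stop screws beyond it; bearing block 50 x 52 mm, y +16 to +52.
- front_ridge (a point): Tip of the front ridge as it stands at every click: 43 mm in front of the drum's axis, 20 mm above it (25 degrees up from the front), mid-width. It does not turn with the wheel; axes as stop_unit. Wheel: 72 mm across at the root, six rounded ridges 9 mm thick, 11 mm high, tips on a 94 mm circle, 60 degrees apart: one 25 degrees above the front, the next ones 85 up and 35 below.
- drum_body (a joint): Turn of the drum, rad: 0 = longest screw at the top; grows as the front ridges go up. One click 1.047, starts about 1, 2 or 3 clicks short of 0; 6.28 is the same station as 0. Pushed up and away round the axis (about 3 N), the front ridge goes over a hump 30 degrees on and the drum clicks to the next station by itself (push some 40); released sooner it springs back. A pawl stops it turning down.
- guard_edge (a point): Middle of the front lower edge of the clear chip guard over the drum: 34 mm in front of the axis, 76 mm above it; axes as stop_unit. The guard is a level plate 3 mm thick, 86 mm wide (y -43 to +43), reaching from here 86 mm back. So the wheel is reached from the front, under this edge, with the tool leaning some 30 to 50 degrees from vertical, pointing down and away from the robot.
- stop_screws: Six steel stop screws, 8 mm thick with 15 mm nuts, on a 52 mm circle, parallel to the axis, standing out of the drum towards -y (the carriage) from y -35 mm of stop_unit: by 85 mm (the longest), 55, 50, 40, 35 and 30. Not to be touched. Origin on the axis in the middle of the thumb wheel; turns with the drum, z pointing to the longest screw.
- long_tip (a point): Centre of the end face of the longest stop screw, 26 mm from the drum's axis.
- anvil (a point): Centre of the face of the anvil, a steel button 16 mm across on a dark bracket on the carriage, 26 mm above the drum's axis and facing the drum: the screw at the top of the drum points at it. Its axes: y along the bed, towards the drum; z up.
- saddle (a joint): Place of the lathe's carriage along the bed in m, + towards the drum; stiff, must stay where it is.
- lathe: Green bench lathe on a grey plinth 270 x 900 mm, 30 mm high. Fixed. Origin in the centre of the plinth's underside; y along the bed to the headstock, x away from the robot. Ways 130 mm high, bed 100 mm wide; the drum's axis is 105 mm in front of its middle. Headstock y 190 to 380 mm, 150 mm wide, 310 mm high; chuck 100 mm across, y 103 to 170 mm.
- chuck_key: Chuck key, steel T 110 mm long with a 100 mm cross bar, 15 mm high, lying on the bench; leave it alone. Origin under the middle of its shank.
- chip_brush: Chip brush 200 mm long, 42 mm wide, 20 mm high, lying on the bench in front of the lathe, x towards its bristles; leave it alone. Origin under its middle.
- spanner: Spanner 160 mm long, 38 mm wide, 8 mm high, lying flat on the bench in front of the lathe; leave it alone. Origin under its middle.
- oil_bottle: White oil bottle, 52 mm across and 130 mm high, standing on the bench; leave it alone. Origin in the centre of its underside.

How it is judged:
By the outcome, as a careful person would: the job done as asked, in the order asked, and still so for the second after the job is handed in, with the robot touching nothing.
It also fails if it takes over 45 s, if anything falls off the work surface, if the arm or the gripper's body presses on something with over 40 N, if the wrist force passes 120 N, or if a joint passes its speed limit or range.

## Robot

A 6-joint arm with a two-finger parallel gripper is mounted at the origin on the work surface. World frame = base frame: x ahead of the robot, y to its left, z up, the work surface at z = 0. Lengths are in m, angles in rad, forces in N, time in s.
With the tool pointing down it reaches from about 0.25 to 0.725 m from the base axis. Payload 4 kg.
Tool frame: the origin (TCP) lies between the finger pads; the fingertips stand 17 mm ahead of it and the grasp point (between the pads) lies 2 mm behind it; z points along the fingers, x is the direction in which the jaws open and shut, and the axes are right-handed (so a half turn about z gives the same grasp; the last joint's range is limited). The gripper opens to 85 mm and grips with 20 to 120 N. Pads are 22 mm wide; open, the fingers measure 114 mm over their backs; the gripper's body (76 mm by 85 mm) begins 54 mm behind the grasp point. The pads swing forward as they close: fully open they stand 13 mm farther back than shut.
Start: joints at [1.251, 0.241, 0.005, 1.335, 0, 1.571], TCP at [0.157, 0.475, 0.248] pointing down, gripper open.
Joint ranges: [-2.72, 2.72], [-1.05, 1.87], [-1.09, 1.28], [-1.99, 2.15], [-1.42, 1.44], [-3.14, 3.14]. Speed limits (rad/s): [2.79, 2.79, 3.14, 3.14, 3.14, 3.14].

## Interface

Orientations are given as a unit quaternion [x, y, z, w].
In Python, from workcell import telemetry, cams, workorder gives the robot as it stands. The module is installed in compiled form; this text tells all that it offers.
- The arm moves only by the tool apply_moves, never from a script. Its argument "moves" is a list that holds one entry, the list of rows, each a list of 4 numbers: the shift along the tool's x, y, z in mm, then the turn about the tool's z in degrees. A call has exactly 10 rows; each row shifts and turns the pose as measured when the row begins, along the tool's axes as they then stand; what a row does not reach is not made up. A row lasts 1/10 s, in which the tool goes at most 50 mm and 8.59 degrees, less where a joint would pass 70% of its speed; a pose out of reach is approached as far as the arm can. A call with a gripper value outside its range is refused whole. "hand" is the gripper's target within -1 to 1 (fully open at 1, half-way at 0, shut at -1), set as the call begins (left out, the last holds). The fingers move at their own pace and stop on an object; the grip force is fixed at half the most. Time passes only in rows, so rows that do not move let the fingers close, or fill a call up. It gives the time, the measured TCP pose, the force and the opening at its end, in the units of the state.
- telemetry.get_obs(): the state, without advancing time (a new reading comes with each control period).
- cams.camera(name): name is "scene" or "side" or "wrist"; returns a dict with "color" (384x512x3 uint8, red, green, blue), "fovy" (degrees; the focal length in pixels is half the picture's height over the tangent of half this angle, whatever the lens; pixels are square), "cx", "cy" (the principal point, pixels), "camera_from_world" (4x4, takes a point from world to camera coordinates). Camera axes: x right, y down, z forward; pixel columns grow to the right and rows downward; lengths in m; the calibration is good to about 2 mm. A picture is of the moment at which its call begins. There is no depth.
- workorder.job_done(): hands the job in, once; it reports no verdict.
The state is a dict: "clock": time; "joint_pos": joint angles; "joint_vel": joint speeds; "tau": joint torques, N m; "eef_pos": TCP position; "tool_rot": TCP orientation; "ft_force": force on the tool from outside, world axes, zero at the start; "ft_torque": the same for the moment, N m; "grip_width": finger opening in m.
Only numpy, scipy, OpenCV 4.12 (cv2) and the standard library are available. Lean on these libraries where they do the work, as an engineer would, in place of code of your own. Each camera call takes 0.05 s, during which the arm holds its last target. There are 200 camera calls.

## Working session

There is one attempt and no reset: what is moved stays moved. The work goes in short steps, Python scripts to look and compute and a tool call to move; the robot and the scene stay as the last step left them, time stands still between calls to the robot, and variables do not carry over. Pictures are saved under pics/ and viewed, about 8 in all and at most 12, crops included, and the job is handed in when it is done.

Besides the shell and the picture viewer there is one more tool, called as name(argument=value, ...), one argument or row to a line, values as JSON. apply_moves: Moves the arm, as the interface text tells. Its arguments: {"type":"object","properties":{"moves":{"type":"array"},"hand":{"type":"number"}},"required":["moves"]}

```bash
mkdir -p pics; cat > h.py <<'E'
import numpy as np,cv2
from workcell import telemetry,cams,workorder
def shot(n,f):
    c=cams.camera(n); cv2.imwrite(f'pics/{f}.png',c['color'][:,:,::-1]); np.save(f'pics/{f}.npy',c,allow_pickle=True); return c
def load(f): return np.load(f'pics/{f}.npy',allow_pickle=True).item()
def foc(c): return c['color'].shape[0]/2/np.tan(np.radians(c['fovy'])/2)
def ray(c,u,v):
    T=c['camera_from_world'];R=T[:3,:3];f=foc(c)
    d=R.T@np.array([(u-c['cx'])/f,(v-c['cy'])/f,1]);return -R.T@T[:3,3],d/np.linalg.norm(d)
def plane(c,u,v,z):
    o,d=ray(c,u,v);return o+d*(z-o[2])/d[2]
def tri(*rs):
    A=0;b=0
    for o,d in rs:
        P=np.eye(3)-np.outer(d,d);A=A+P;b=b+P@o
    x=np.linalg.solve(A,b);return x,[np.linalg.norm((np.eye(3)-np.outer(d,d))@(x-o)) for o,d in rs]
def proj(c,p):
    T=c['camera_from_world'];q=T[:3,:3]@np.array(p)+T[:3,3];return foc(c)*q[:2]/q[2]+[c['cx'],c['cy']]
E
python3 - <<'E'
from h import *
ims=[]
for n in('scene','side','wrist'):
    c=shot(n,n+'0');print(n,c['fovy'],ray(c,256,192))
o=telemetry.get_obs();print(o)
a=load('scene0')['color'];b=load('side0')['color']
cv2.imwrite('pics/s2.png',cv2.resize(a,(800,600),interpolation=cv2.INTER_CUBIC)[:,:,::-1])
cv2.imwrite('pics/d2.png',cv2.resize(b,(800,600),interpolation=cv2.INTER_CUBIC)[:,:,::-1])
E
```

```text
scene 45.78556254004951 (array([0.54878935, 0.79684385, 1.13419773]), array([-0.01437081, -0.62099012, -0.78368664]))
side 55.758231181580115 (array([-0.03109343, -0.6015797 ,  0.74006642]), array([ 0.56246563,  0.60259808, -0.56613424]))
wrist 70.86907860288647 (array([0.09271999, 0.49627528, 0.37317086]), array([ 0.25256929, -0.08988829, -0.96339444]))
{'clock': 0.15, 'joint_pos': array([1.25099216e+00, 2.41267247e-01, 4.09744734e-03, 1.33520447e+00,
       1.02030439e-06, 1.57080936e+00]), 'joint_vel': array([ 5.32247297e-04, -1.66622439e-03,  3.90476070e-03, -1.00234062e-03,
        7.78456977e-05, -7.06205520e-04]), 'tau': array([ 3.30414186e-04, -3.72635508e+01,  2.52638769e+01,  1.23861348e-02,
        3.75168202e-05,  2.02542026e-06]), 'eef_pos': array([0.15705697, 0.47424673, 0.24762813]), 'tool_rot': array([ 8.10676327e-01,  5.85494039e-01, -6.39895033e-04,  4.61534213e-04]), 'ft_force': array([-0.00174375, -0.57762972, -0.50342428]), 'ft_torque': array([ 0.02241014, -0.00785259,  0.00669124]), 'grip_width': 0.08560760285843814}
```

View pics/s2.png

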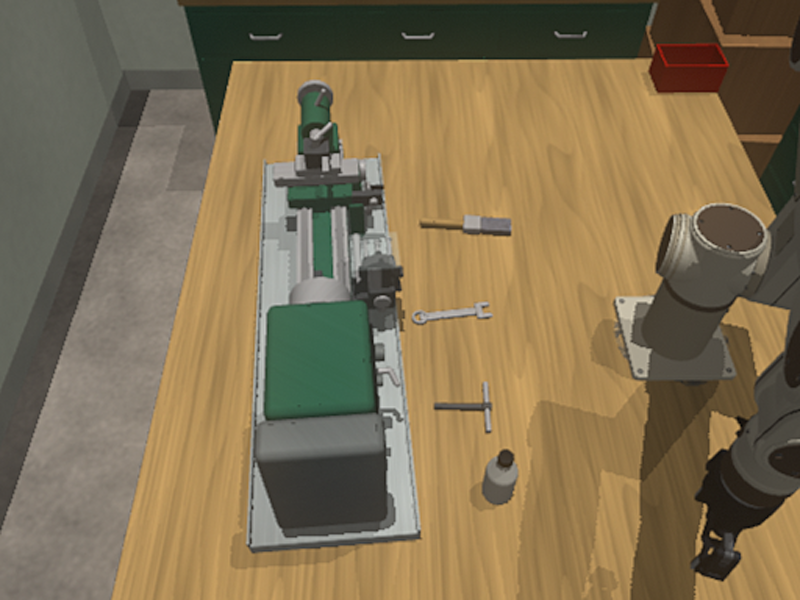

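View pics/d2.png

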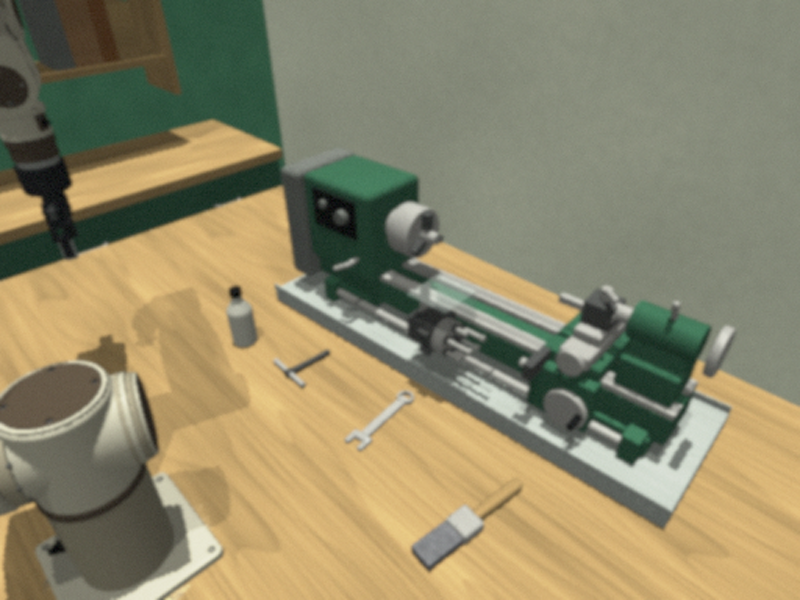

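The scene shows the lathe with the drum at about (380,280) of the enlarged picture; in the side view it is at (435,330). Plinth corners next, plus a zoom.

```bash
python3 - <<'E'
from h import *
s=load('scene0');d=load('side0');k=.64
for u,v in [(250,546),(418,535),(380,156),(266,160)]: print(plane(s,u*k,v*k,.03).round(4))
for u,v in [(668,508),(728,408),(278,288)]: print('side',plane(d,u*k,v*k,.03).round(4))
a=s['color'][140:220,200:280];b=d['color'][180:260,240:340]
a=cv2.resize(a,(400,400),interpolation=cv2.INTER_CUBIC);b=cv2.resize(b,(500,400),interpolation=cv2.INTER_CUBIC)
im=np.zeros((400,800,3),np.uint8);im[:, :300]=a[:,100:400];im[:,300:]=b
cv2.imwrite('pics/z.png',im[:,:,::-1])
E
```

```text
[0.7689 0.409  0.03  ]
[0.5067 0.3934 0.03  ]
[ 0.5698 -0.5124  0.03  ]
[ 0.8378 -0.5005  0.03  ]
side [ 0.5825 -0.4978  0.03  ]
side [ 0.846  -0.4796  0.03  ]
side [0.51   0.3876 0.03  ]
```

View pics/z.png

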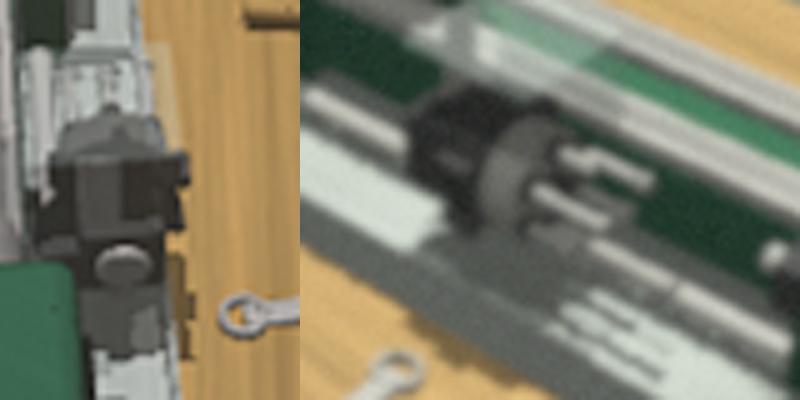

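```bash
python3 - <<'E'
from h import *
s=load('scene0');d=load('side0')
A=np.array([.5085,.390,0]);B=np.array([.576,-.505,0]);yl=(A-B)/np.linalg.norm(A-B);xl=np.array([yl[1],-yl[0],0])
print('yl',yl,np.degrees(np.arctan2(-yl[0],yl[1])))
p=plane(d,284,216,.118);print('drumface',p)
q=A+.03*xl;print('axis line at its y',q+yl*((p-q)@yl), 'perp off',(p-q)@xl,'origin',p+.035*yl)
# rings: wheel flange top in scene: crop y 150..235, top z ~.165
for v in(150,235):print(plane(s,220+120/5,140+v/5,.16))
E
```

```text
yl [-0.07520541  0.99716806  0.        ] 4.313024911152668
drumface [ 0.56083342 -0.07862438  0.118     ]
axis line at its y [ 0.57385432 -0.07764236  0.        ] perp off -0.013057870991359286 origin [ 0.55820123 -0.0437235   0.118     ]
[ 0.56393742 -0.05516851  0.16      ]
[0.56377608 0.00703816 0.16      ]
```

The zoom shows the dark wheel, the plain drum and the screws, but too coarsely to count clicks. I'll get a wrist view next, so I'm moving over first with the tool vertical.

apply_moves(
  moves=[
    [[-36, 35, -10, 0], [-36, 35, -10, 0], [-36, 35, -10, 0], [-36, 35, -10, 0], [-36, 35, -10, 0], [-36, 35, -10, 0], [-36, 35, -10, 0], [-36, 35, -10, 0], [-36, 35, -10, 0], [-36, 35, -10, 0]],
  ],
  hand=-1,
)

```text
clock: 1.15
eef_pos: [0.3713, 0.0327, 0.3436]
tool_rot: [0.806, 0.592, -0.003, 0.002]
ft_force: [1.9, 1.9, -0.5]
grip_width: -0.0004
```

apply_moves(
  moves=[
    [[-25, 0, 0, -7], [-25, 0, 0, -6], [-5, -30, 0, 0], [0, -30, 0, 0], [0, -30, 0, 0], [0, -30, 0, 0], [0, -30, 0, 0], [0, -30, 0, 0], [0, -30, 0, 0], [0, -30, 0, 0]],
  ],
)

```text
clock: 2.15
eef_pos: [0.1141, -0.0092, 0.3419]
tool_rot: [0.736, 0.677, -0.005, 0.001]
ft_force: [-0.5, -1.0, 0.6]
grip_width: -0.0004
```

```bash
cat >> h.py <<'E'
from scipy.spatial.transform import Rotation as R_
def st():
    o=telemetry.get_obs();R=R_.from_quat(o['tool_rot']).as_matrix()
    print('q',o['joint_pos'].round(3),'p',o['eef_pos'].round(4),'t',o['clock']);print('R\n',R.round(3),'lean',np.degrees(np.arccos(-R[2,2])).round(1),'F',o['ft_force'].round(1));return o,R
E
python3 -c "
from h import *
st()"
```

```text
q [-0.059 -0.575 -0.402  1.747 -0.008  0.025] p [ 0.1141 -0.0092  0.3419] t 2.15
R
 [[ 0.084  0.996 -0.005]
 [ 0.996 -0.084 -0.008]
 [-0.009 -0.004 -1.   ]] lean 0.5 F [-0.5 -1.   0.6]
```

apply_moves(
  moves=[
    [[0, 20, -45, 0], [0, 20, -45, 0], [0, 20, -45, 0], [0, 20, -45, 0], [0, 20, -45, 0], [0, 20, -45, 0], [0, 20, -45, 0], [0, 20, -45, 0], [0, 20, -45, 0], [0, 20, -45, 0]],
  ],
)

```text
clock: 3.15
eef_pos: [0.3194, -0.0244, 0.6117]
tool_rot: [0.734, 0.676, 0.044, 0.052]
ft_force: [-0.0, -0.0, -0.1]
grip_width: 0.0
```

```bash
python3 -c "
from h import *
st()"
```

```text
q [-0.069 -0.046  0.668  2.149 -0.008  0.013] p [ 0.3194 -0.0244  0.6117] t 3.15
R
 [[ 0.083  0.987  0.135]
 [ 0.997 -0.082 -0.017]
 [-0.006  0.136 -0.991]] lean 7.8 F [-0.  -0.  -0.1]
```

The tilt comes from driving the fourth joint against its range end. I'll continue upward.

apply_moves(
  moves=[
    [[0, 10, -49, 0], [0, 10, -49, 0], [0, 10, -49, 0], [0, 10, -49, 0], [0, 10, -49, 0], [0, 10, -49, 0], [0, 10, -49, 0], [0, 10, -49, 0], [0, 10, -49, 0], [0, 10, -49, 0]],
  ],
)

```text
clock: 4.15
eef_pos: [0.2988, -0.0235, 0.7418]
tool_rot: [0.712, 0.656, 0.17, 0.186]
ft_force: [0.5, -0.0, -0.1]
grip_width: -0.0001
```

```bash
python3 -c "
from h import *
st()"
```

```text
q [-0.072 -0.131  0.958  2.149 -0.006  0.007] p [ 0.2988 -0.0235  0.7418] t 4.15
R
 [[ 0.082  0.87   0.487]
 [ 0.997 -0.071 -0.042]
 [-0.002  0.488 -0.873]] lean 29.2 F [ 0.5 -0.  -0.1]
```

apply_moves(
  moves=[
    [[0, 5, -49, 0], [0, 5, -49, 0], [0, 5, -49, 0], [0, 5, -49, 0], [0, -15, 42, 0], [0, -15, 42, 0], [0, -15, 42, 0], [0, -15, 42, 0], [0, -15, 42, 0], [0, -15, 42, 0]],
  ],
)

```text
clock: 5.15
eef_pos: [0.3129, -0.0259, 0.5547]
tool_rot: [0.688, 0.635, 0.238, 0.259]
ft_force: [0.1, 0.1, 0.9]
grip_width: 0.0003
```

```bash
python3 -c "
from h import *
st()"
```

```text
q [-8.300e-02 -6.000e-01 -8.700e-02  1.365e+00 -0.000e+00 -1.000e-03] p [ 0.3129 -0.0259  0.5547] t 5.15
R
 [[ 0.081  0.751  0.656]
 [ 0.997 -0.061 -0.054]
 [-0.001  0.658 -0.753]] lean 41.1 F [0.1 0.1 0.9]
```

apply_moves(
  moves=[
    [[0, -9, 27, 0], [0, -9, 27, 0], [0, -9, 27, 0], [0, -9, 27, 0], [0, -9, 27, 0], [0, -9, 27, 0], [0, -9, 27, 0], [0, -9, 27, 0], [0, -9, 27, 0], [0, -9, 27, 0]],
  ],
)

```text
clock: 6.15
eef_pos: [0.4186, -0.035, 0.2836]
tool_rot: [0.686, 0.633, 0.243, 0.264]
ft_force: [0.7, -0.3, -0.1]
grip_width: -0.0002
```

```bash
python3 - <<'E'
from h import *
st()
c=shot('wrist','w1');print(proj(c,[.56,-.044,.118]))
cv2.imwrite('pics/w1b.png',cv2.resize(c['color'],(800,600),interpolation=cv2.INTER_CUBIC)[:,:,::-1])
E
```

```text
q [-0.084 -0.45  -0.764  0.523  0.001 -0.002] p [ 0.4186 -0.035   0.2836] t 6.15
R
 [[ 0.082  0.74   0.667]
 [ 0.997 -0.06  -0.055]
 [-0.001  0.67  -0.743]] lean 42.0 F [ 0.7 -0.3 -0.1]
[258.90090785 167.18996862]
```

View pics/w1b.png

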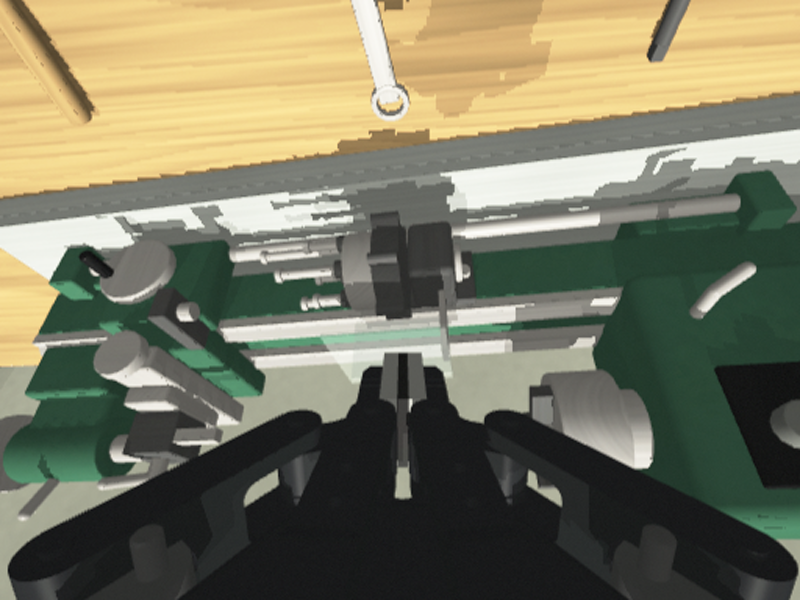

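The wrist picture shows the wheel at (370–410, 212–318), the drum to its left and three screws at rows 250, 275 and 302. I'll zoom in there.

```bash
python3 - <<'E'
from h import *
c=load('w1')
a=c['color'][125:215,140:310]
cv2.imwrite('pics/w1c.png',cv2.resize(a,None,fx=4.7,fy=4.7,interpolation=cv2.INTER_CUBIC)[:,:,::-1])
E
```

```text
(no output)
```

View pics/w1c.png

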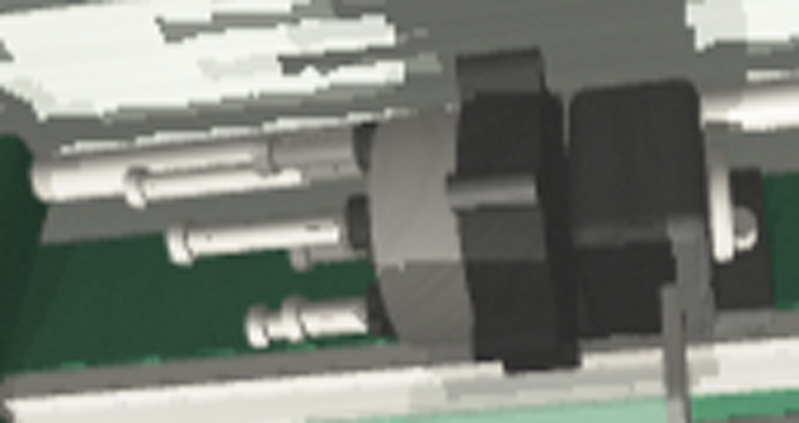

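```bash
cat >> h.py <<'E'
YAW=np.radians(4.313)
XL=np.array([np.cos(YAW),np.sin(YAW),0]);YL=np.array([-np.sin(YAW),np.cos(YAW),0]);ZL=np.array([0,0,1.])
def W(o,x,y,z): return np.array([o[0],o[1],.118])+XL*x+YL*y+ZL*z
E
python3 - <<'E'
from h import *
from scipy.optimize import least_squares
c=load('w1')
cr=lambda u,v:np.array([140+u/4.7,125+v/4.7])
obs=[((-.0425,0,.020),cr(495,190)),((-.0385,0,-.027),cr(500,68)),((-.004,0,.0468),cr(528,362))]
# drum left end face silhouette front-ish
f=lambda o:np.concatenate([proj(c,W(o,*l))-p for l,p in obs])
r=least_squares(f,[.56,-.044]);print(r.x,f(r.x).round(1))
s=load('scene0');d=load('side0')
for n,cc in(('scene',s),('side',d)):print(n,[proj(cc,W(r.x,*l)).round(1) for l,_ in obs])
for ang in range(0,360,60):
    a=np.radians(ang); out=[]
    for L in(85,55,50,40,35,30):
        q=(proj(c,W(r.x,-.026*np.sin(a),-.035-L/1e3,.026*np.cos(a)))-[140,125])*4.7; out.append(tuple(q.round().astype(int).tolist()))
    print('clicks short',ang//60,out)
E
```

```text
[ 0.57313312 -0.05398736] [ 0.4  0.6  0.8 -1.  -1.2  0.5]
scene [array([255.6, 174.4]), array([254.2, 184.8]), array([242.1, 169.1])]
side [array([270.9, 211.6]), array([271.7, 224.3]), array([280. , 197.3])]
clicks short 0 [(111, 341), (211, 332), (228, 331), (262, 328), (279, 327), (297, 325)]
clicks short 1 [(83, 259), (187, 249), (204, 247), (239, 244), (257, 242), (275, 240)]
clicks short 2 [(101, 184), (201, 174), (218, 172), (251, 169), (268, 167), (286, 165)]
clicks short 3 [(142, 196), (236, 186), (252, 185), (283, 182), (299, 180), (315, 178)]
clicks short 4 [(166, 272), (256, 263), (272, 262), (303, 259), (318, 258), (334, 256)]
clicks short 5 [(152, 342), (246, 334), (262, 333), (293, 330), (309, 329), (326, 328)]
```

Residuals are within 1 px. The fit puts the origin at about (0.573, −0.054), and the longest screw is at the bottom, so 3 clicks. Next I compute waypoints.

```bash
cat >> h.py <<'E'
O=[.573,-.054]
def tcp(R,r,ang,back=0,lat=0):
    a=np.radians(ang);T=W(O,-r*np.cos(a)/1e3,lat/1e3,r*np.sin(a)/1e3)
    return T-(.017+back/1e3)*R[:,2]-.011*R[:,1]
def plan(o,R,wps):
    p=o['eef_pos']
    for w in wps:
        t=tcp(R,*w);print(w,'d_tool mm',(R.T@(t-p)*1e3).round(1),t.round(3));p=t
def where(o,R):
    T=o['eef_pos']+.017*R[:,2]+.011*R[:,1]-W(O,0,0,0);x,y,z=T@XL,T@YL,T@ZL
    print('T local',(np.array([x,y,z])*1e3).round(1),'r',np.hypot(x,z)*1e3,'ang',np.degrees(np.arctan2(z,-x)))
E
python3 - <<'E'
from h import *
o,R=st();where(o,R)
plan(o,R,[(41,10,50),(41,10)]+[(41,a) for a in range(16,60,6)]+[(41,58,40)])
E
```

```text
q [-0.084 -0.445 -0.771  0.52   0.001 -0.002] p [ 0.4167 -0.0348  0.2777] t 6.2
R
 [[ 0.081  0.746  0.66 ]
 [ 0.997 -0.06  -0.055]
 [-0.001  0.663 -0.749]] lean 41.5 F [-0.9 -0.8 -3.4]
T local [-135.1   27.8  154.2] r 205.03984754888737 ang 48.77379357295512
(41, 10, 50) d_tool mm [-12.5 -24.1 125.1] [ 0.48  -0.053  0.168]
(41, 10) d_tool mm [ 0.  0. 50.] [ 0.513 -0.055  0.131]
(41, 16) d_tool mm [ 0.1  3.5 -2.5] [ 0.514 -0.055  0.135]
(41, 22) d_tool mm [ 0.2  3.7 -2.1] [ 0.516 -0.055  0.139]
(41, 28) d_tool mm [ 0.3  3.9 -1.7] [ 0.517 -0.055  0.143]
(41, 34) d_tool mm [ 0.3  4.1 -1.3] [ 0.52  -0.055  0.146]
(41, 40) d_tool mm [ 0.4  4.2 -0.9] [ 0.522 -0.055  0.15 ]
(41, 46) d_tool mm [ 0.5  4.2 -0.4] [ 0.525 -0.055  0.153]
(41, 52) d_tool mm [0.5 4.3 0. ] [ 0.528 -0.054  0.156]
(41, 58) d_tool mm [0.5 4.2 0.5] [ 0.532 -0.054  0.158]
(41, 58, 40) d_tool mm [ -0.  -0. -40.] [ 0.505 -0.052  0.188]
```

apply_moves(
  moves=[
    [[-3, -6, 30, 0], [-3, -6, 30, 0], [-3, -6, 30, 0], [-3, -6, 30, 0], [0, 0, 5, 0], [0, 0, 0, 0], [0, 0, 0, 0], [0, 0, 0, 0], [0, 0, 0, 0], [0, 0, 0, 0]],
  ],
)

```text
clock: 7.2
eef_pos: [0.4842, -0.0525, 0.1774]
tool_rot: [0.685, 0.632, 0.246, 0.267]
ft_force: [0.4, -0.5, 0.3]
grip_width: 0.0001
```

```bash
python3 - <<'E'
from h import *
o,R=st();where(o,R)
plan(o,R,[(41,10,0)])
c=shot('wrist','w2')
cv2.imwrite('pics/w2c.png',cv2.resize(c['color'][60:300,130:400],None,fx=2.4,fy=2.4,interpolation=cv2.INTER_CUBIC)[:,:,::-1])
E
```

```text
q [-0.125 -0.125 -0.896  0.057  0.029 -0.034] p [ 0.4842 -0.0525  0.1774] t 7.2
R
 [[ 0.081  0.734  0.674]
 [ 0.997 -0.058 -0.056]
 [-0.002  0.677 -0.736]] lean 42.6 F [ 0.4 -0.5  0.3]
T local [-69.1   5.1  54.3] r 87.87492882652556 ang 38.16713193371907
(41, 10, 0) d_tool mm [ -0.5 -10.5  54.5] [ 0.513 -0.055  0.13 ]
```

View pics/w2c.png

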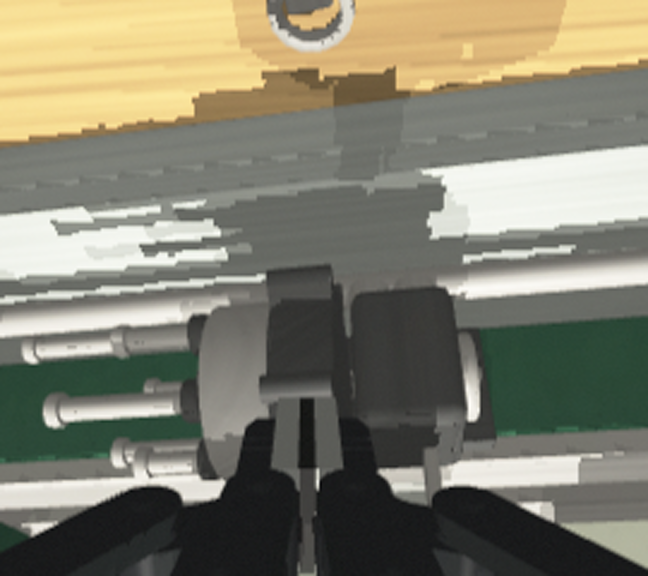

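The wrist view shows the tip aligned with the wheel: the front ridge is at (295,385) and the lower ridge at (300,275) in the crop. I'm inserting below the front ridge.

apply_moves(
  moves=[
    [[0, -6, 8, 0], [0, -5, 10, 0], [0, 0, 10, 0], [0, 0, 10, 0], [0, 0, 8, 0], [0, 0, 5, 0], [0, 0, 3, 0], [0, 0, 0, 0], [0, 0, 0, 0], [0, 0, 0, 0]],
  ],
)

```text
clock: 8.25
eef_pos: [0.5032, -0.0547, 0.1275]
tool_rot: [0.686, 0.632, 0.242, 0.265]
ft_force: [0.5, 0.2, -0.5]
grip_width: 0.0002
```

```bash
python3 - <<'E'
from h import *
o,R=st();where(o,R)
plan(o,R,[(41,10,0),(41,34),(41,58)])
E
```

```text
q [-0.122  0.037 -0.932 -0.133  0.024 -0.031] p [ 0.5032 -0.0547  0.1275] t 8.25
R
 [[ 0.083  0.74   0.668]
 [ 0.997 -0.059 -0.058]
 [-0.003  0.67  -0.742]] lean 42.1 F [ 0.5  0.2 -0.5]
T local [-50.3   1.4   4.3] r 50.51072378326317 ang 4.854806952322281
(41, 10, 0) d_tool mm [0.2 9.4 4.6] [ 0.513 -0.055  0.13 ]
(41, 34) d_tool mm [ 1.  15.3 -7.5] [ 0.52  -0.055  0.146]
(41, 58) d_tool mm [ 1.9 16.9 -0.7] [ 0.532 -0.054  0.158]
```

apply_moves(
  moves=[
    [[0, 4, 4, 0], [0, 5, 3, 0], [0, 4, -2, 0], [0, 4, -2, 0], [0, 4, -2, 0], [0, 4, -2, 0], [0, 4, -1, 0], [0, 4, -1, 0], [0, 4, 0, 0], [0, 4, 0, 0]],
  ],
)

```text
clock: 9.25
eef_pos: [0.52, -0.0558, 0.1459]
tool_rot: [0.691, 0.636, 0.231, 0.253]
ft_force: [-13.9, 0.8, 3.5]
grip_width: -0.0002
```

```bash
python3 - <<'E'
from h import *
o,R=st();where(o,R)
plan(o,R,[(41,58)])
E
```

```text
q [-0.118  0.023 -0.836  0.013  0.02  -0.028] p [ 0.52   -0.0558  0.1459] t 9.25
R
 [[ 0.083  0.763  0.641]
 [ 0.997 -0.062 -0.056]
 [-0.003  0.644 -0.765]] lean 40.1 F [-13.9   0.8   3.5]
T local [-33.9  -0.9  22. ] r 40.38136361209912 ang 33.00885474539367
(41, 58) d_tool mm [ 2.7 17.3 -2.2] [ 0.532 -0.054  0.159]
```

```bash
python3 - <<'E'
from h import *
c=shot('wrist','w3');st()
cv2.imwrite('pics/w3c.png',cv2.resize(c['color'][100:290,150:400],None,fx=3,fy=3,interpolation=cv2.INTER_CUBIC)[:,:,::-1])
for a in(25,-35):
  for r in (36,47): print(a,r,[(proj(c,W(O,-r/1e3*np.cos(np.radians(a+k)),0,r/1e3*np.sin(np.radians(a+k))))-[150,100])*3 for k in(0,10)])
E
```

```text
q [-0.118  0.023 -0.835  0.013  0.021 -0.028] p [ 0.5204 -0.0558  0.1464] t 9.3
R
 [[ 0.083  0.762  0.642]
 [ 0.997 -0.062 -0.055]
 [-0.003  0.644 -0.765]] lean 40.1 F [-13.8   1.2   7. ]
25 36 [array([324.40384531, 439.28236061]), array([326.80280049, 470.81194857])]
25 47 [array([316.19609058, 441.65052025]), array([319.51860078, 485.78259336])]
-35 36 [array([326.61424203, 298.006117  ]), array([324.48809831, 310.97950505])]
-35 47 [array([320.47924168, 252.95269801]), array([317.35802629, 268.53572832])]
```

View pics/w3c.png

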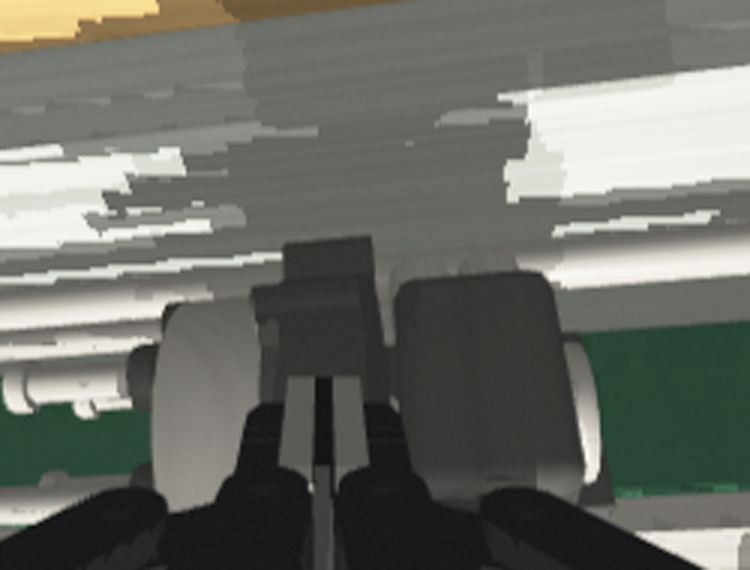

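The lower ridge has moved up to about (320,295) in the crop, so the drum has turned roughly 20°. I'll keep pushing.

apply_moves(
  moves=[
    [[0, 4, -1, 0], [0, 4, -1, 0], [0, 4, -1, 0], [0, 4, 0, 0], [0, 4, 0, 0], [0, 4, 0, 0], [0, 3, 0, 0], [0, 0, 0, 0], [0, 0, 0, 0], [0, 0, 0, 0]],
  ],
)

```text
clock: 10.3
eef_pos: [0.5369, -0.0569, 0.1658]
tool_rot: [0.691, 0.638, 0.229, 0.25]
ft_force: [-2.3, -0.5, -0.4]
grip_width: 0.0
```

```bash
python3 - <<'E'
from h import *
o,R=st();where(o,R)
plan(o,R,[(41,58)])
E
```

```text
q [-0.116  0.017 -0.763  0.099  0.019 -0.028] p [ 0.5369 -0.0569  0.1658] t 10.3
R
 [[ 0.082  0.767  0.636]
 [ 0.997 -0.061 -0.054]
 [-0.003  0.638 -0.77 ]] lean 39.7 F [-2.3 -0.5 -0.4]
T local [-17.1  -3.2  41.8] r 45.14686430666025 ang 67.74914618753654
(41, 58) d_tool mm [ 2.5 -8.4  2.2] [ 0.532 -0.054  0.159]
```

apply_moves(
  moves=[
    [[0, 0, -12, 0], [0, 0, -15, 0], [0, 0, -15, 0], [1, 0, -8, 0], [1, -10, 0, 0], [1, -15, 0, 0], [0, -10, 0, 0], [0, 0, 0, 0], [0, 0, 0, 0], [0, 0, 0, 0]],
  ],
)

```text
clock: 11.3
eef_pos: [0.483, -0.0489, 0.1868]
tool_rot: [0.69, 0.636, 0.234, 0.255]
ft_force: [-0.1, -0.5, -0.4]
grip_width: 0.0002
```

```bash
python3 - <<'E'
from h import *
o,R=st();where(o,R)
plan(o,R,[(41,10,0)])
c=shot('wrist','w4')
cv2.imwrite('pics/w4c.png',cv2.resize(c['color'][120:290,80:340],None,fx=3,fy=3,interpolation=cv2.INTER_CUBIC)[:,:,::-1])
E
```

```text
q [-0.111 -0.142 -0.846  0.16   0.017 -0.024] p [ 0.483  -0.0489  0.1868] t 11.3
R
 [[ 0.081  0.758  0.647]
 [ 0.997 -0.06  -0.055]
 [-0.003  0.649 -0.76 ]] lean 40.5 F [-0.1 -0.5 -0.4]
T local [-70.2   8.8  63. ] r 94.33138171276337 ang 41.908147721727275
(41, 10, 0) d_tool mm [ -3.9 -12.9  62.5] [ 0.513 -0.055  0.131]
```

View pics/w4c.png

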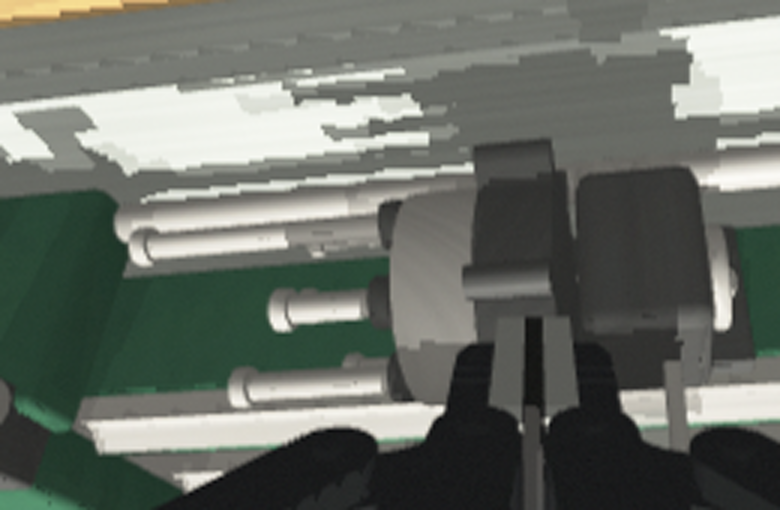

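The click is confirmed: the longest screw is now front-low, with its tip at (140,245), and 2 clicks remain. Repeating.

apply_moves(
  moves=[
    [[-2, -6, 10, 0], [-2, -4, 14, 0], [0, -1, 14, 0], [0, 0, 12, 0], [0, 0, 10, 0], [0, 0, 4, 0], [0, 0, 2, 0], [0, 0, 0, 0], [0, 0, 0, 0], [0, 0, 0, 0]],
  ],
)

```text
clock: 12.35
eef_pos: [0.5041, -0.0559, 0.1312]
tool_rot: [0.691, 0.636, 0.232, 0.254]
ft_force: [-11.4, 1.4, 11.2]
grip_width: -0.0002
```

```bash
python3 - <<'E'
from h import *
o,R=st();where(o,R)
plan(o,R,[(41,10,0),(41,34),(41,60)])
E
```

```text
q [-0.123  0.027 -0.893 -0.051  0.023 -0.032] p [ 0.5041 -0.0559  0.1312] t 12.35
R
 [[ 0.084  0.761  0.643]
 [ 0.996 -0.062 -0.057]
 [-0.003  0.646 -0.763]] lean 40.2 F [-11.4   1.4  11.2]
T local [-49.7   0.2   7.3] r 50.271460179650575 ang 8.369889235381514
(41, 10, 0) d_tool mm [1.3 7.  6.1] [ 0.513 -0.055  0.131]
(41, 34) d_tool mm [ 1. 15. -8.] [ 0.52  -0.055  0.147]
(41, 60) d_tool mm [ 2.1 18.3 -1. ] [ 0.533 -0.054  0.159]
```

```bash
python3 - <<'E'
from h import *
c=load('w4')
for a in(25,-35): print(a,(proj(c,W(O,-.045*np.cos(np.radians(a)),0,.045*np.sin(np.radians(a))))-[80,120])*3)
o=telemetry.get_obs();print(o['ft_force'],o['ft_torque'])
c=shot('wrist','w5');o,R=st();print(o['ft_force'])
F=o['ft_force'];M=o['ft_torque']; 
print('line pt rel', np.cross(F,M)/F.dot(F))
cv2.imwrite('pics/w5c.png',cv2.resize(c['color'][100:290,150:400],None,fx=3,fy=3,interpolation=cv2.INTER_CUBIC)[:,:,::-1])
E
```

```text
25 [514.19277593 287.43962014]
-35 [518.7413759  158.94710516]
[-11.403666     1.39683404  11.16418251] [0.0667983  0.81122399 0.04449192]
q [-0.123  0.026 -0.893 -0.051  0.023 -0.032] p [ 0.5042 -0.0559  0.1314] t 12.4
R
 [[ 0.084  0.761  0.644]
 [ 0.996 -0.062 -0.057]
 [-0.003  0.646 -0.763]] lean 40.3 F [-15.3   1.   15.2]
[-15.29362786   1.02836918  15.17700993]
line pt rel [-0.02552831  0.00553438 -0.02609946]
```

View pics/w5c.png

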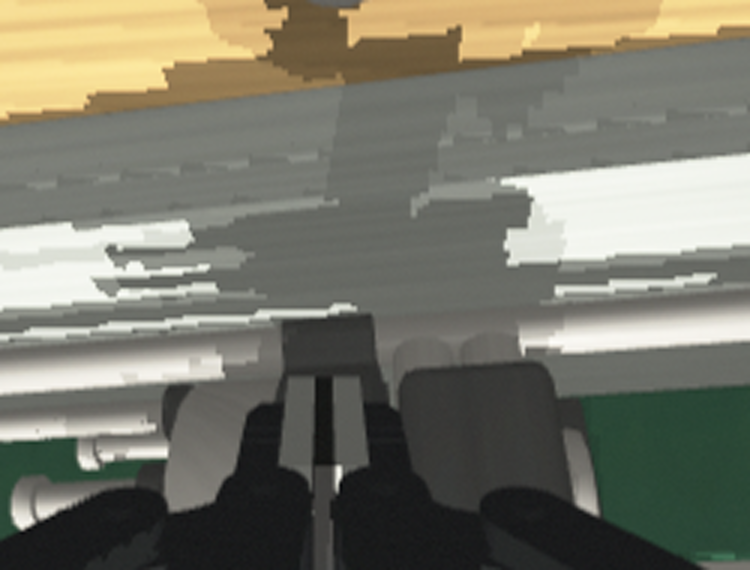

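```bash
python3 - <<'E'
from h import *
for n in('w3','w5'):
  c=load(n)
  for a in(-95,-85,-75,-65,-55,-45,-35,-25,-15,-5,5,15,25): print(n,a,[((proj(c,W(O,-r*np.cos(np.radians(a)),y,r*np.sin(np.radians(a))))-[150,100])*3).round() for r,y in((.047,-.011),(.047,.011),(.036,0))])
E
```

```text
w3 -95 [array([306., 287.]), array([384., 280.]), array([345., 315.])]
w3 -85 [array([301., 271.]), array([381., 264.]), array([342., 303.])]
w3 -75 [array([296., 258.]), array([378., 251.]), array([338., 294.])]
w3 -65 [array([290., 250.]), array([375., 242.]), array([335., 288.])]
w3 -55 [array([284., 246.]), array([373., 238.]), array([332., 287.])]
w3 -45 [array([278., 249.]), array([371., 240.]), array([329., 290.])]
w3 -35 [array([273., 257.]), array([369., 248.]), array([327., 298.])]
w3 -25 [array([267., 273.]), array([368., 264.]), array([324., 311.])]
w3 -15 [array([263., 296.]), array([368., 287.]), array([323., 329.])]
w3 -5 [array([260., 325.]), array([368., 317.]), array([322., 352.])]
w3 5 [array([258., 361.]), array([369., 353.]), array([322., 378.])]
w3 15 [array([258., 402.]), array([371., 394.]), array([323., 408.])]
w3 25 [array([259., 445.]), array([374., 438.]), array([324., 439.])]
w5 -95 [array([312., 359.]), array([388., 353.]), array([350., 389.])]
w5 -85 [array([307., 345.]), array([385., 339.]), array([347., 379.])]
w5 -75 [array([301., 335.]), array([382., 329.]), array([343., 372.])]
w5 -65 [array([296., 330.]), array([380., 323.]), array([340., 369.])]
w5 -55 [array([291., 330.]), array([377., 323.]), array([338., 370.])]
w5 -45 [array([285., 336.]), array([376., 329.]), array([335., 376.])]
w5 -35 [array([280., 348.]), array([374., 341.]), array([333., 386.])]
w5 -25 [array([275., 367.]), array([373., 360.]), array([331., 402.])]
w5 -15 [array([271., 393.]), array([373., 386.]), array([329., 422.])]
w5 -5 [array([268., 425.]), array([374., 418.]), array([329., 446.])]
w5 5 [array([267., 462.]), array([375., 456.]), array([329., 474.])]
w5 15 [array([267., 504.]), array([377., 498.]), array([329., 504.])]
w5 25 [array([268., 547.]), array([380., 542.]), array([331., 536.])]
```

```bash
python3 - <<'E'
from h import *
c=load('w5');o=telemetry.get_obs();R=R_.from_quat(o['tool_rot']).as_matrix();p=o['eef_pos']
for l in(17,22,27,32):print(l,[((proj(c,p+R@np.array([x,y,l])/1e3)-[150,100])*3).round() for x,y in((-14,0),(14,0),(0,-11),(0,11))])
E
```

```text
17 [array([246., 419.]), array([392., 419.]), array([319., 366.]), array([319., 470.])]
22 [array([248., 408.]), array([390., 408.]), array([319., 356.]), array([319., 458.])]
27 [array([251., 398.]), array([388., 398.]), array([319., 347.]), array([319., 446.])]
32 [array([253., 388.]), array([386., 388.]), array([319., 338.]), array([319., 435.])]
```

apply_moves(
  moves=[
    [[0, 0, -4, 0], [0, 0, -2, 0], [0, 0, 0, 0], [0, 0, 0, 0], [0, 0, 0, 0], [0, 0, 0, 0], [0, 0, 0, 0], [0, 0, 0, 0], [0, 0, 0, 0], [0, 0, 0, 0]],
  ],
)

```text
clock: 13.4
eef_pos: [0.5026, -0.0559, 0.1373]
tool_rot: [0.691, 0.635, 0.233, 0.255]
ft_force: [-0.5, 0.4, -0.1]
grip_width: 0.0002
```

```bash
python3 - <<'E'
from h import *
o,R=st();where(o,R);print(o['ft_torque'],R.T@o['ft_force'])
c=cams.camera('side');d=c['color']
q=proj(c,o['eef_pos']);print(q)
np.save('pics/d6.npy',c,allow_pickle=True)
E
```

```text
q [-0.124  0.009 -0.89  -0.033  0.023 -0.032] p [ 0.5026 -0.0559  0.1373] t 13.4
R
 [[ 0.084  0.759  0.646]
 [ 0.996 -0.062 -0.057]
 [-0.003  0.648 -0.761]] lean 40.4 F [-0.5  0.4 -0.1]
T local [-51.2   0.3  13.5] r 52.98425665104009 ang 14.730044760245013
[0.02073675 0.59823142 0.07212049] [ 0.3902221  -0.5157442  -0.27422877]
[263.1282813  216.13409002]
```

```bash
python3 - <<'E'
from h import *
c=load('d6');o=telemetry.get_obs();R=R_.from_quat(o['tool_rot']).as_matrix();p=o['eef_pos']
x0,y0=220,165
im=cv2.resize(c['color'][y0:y0+75,x0:x0+100],None,fx=8,fy=8,interpolation=cv2.INTER_CUBIC)[:,:,::-1].copy()
def dot(P,col):
    q=(proj(c,P)-[x0,y0])*8+3.5;cv2.circle(im,(int(q[0]),int(q[1])),4,col,-1);print(q.round())
for y in(-11,11):dot(p+R@np.array([0,y,17])/1e3,(0,0,255))
for a in(25,85,-35):dot(W(O,-.047*np.cos(np.radians(a)),-.011,.047*np.sin(np.radians(a))),(0,255,255))
for y in(-.043,.043):dot(W(O,-.034,y,.076),(255,0,255))
cv2.imwrite('pics/d6c.png',im)
E
```

```text
[355. 456.]
[393. 403.]
[435. 390.]
[508. 274.]
[441. 491.]
[531. 279.]
[330. 183.]
```

View pics/d6c.png

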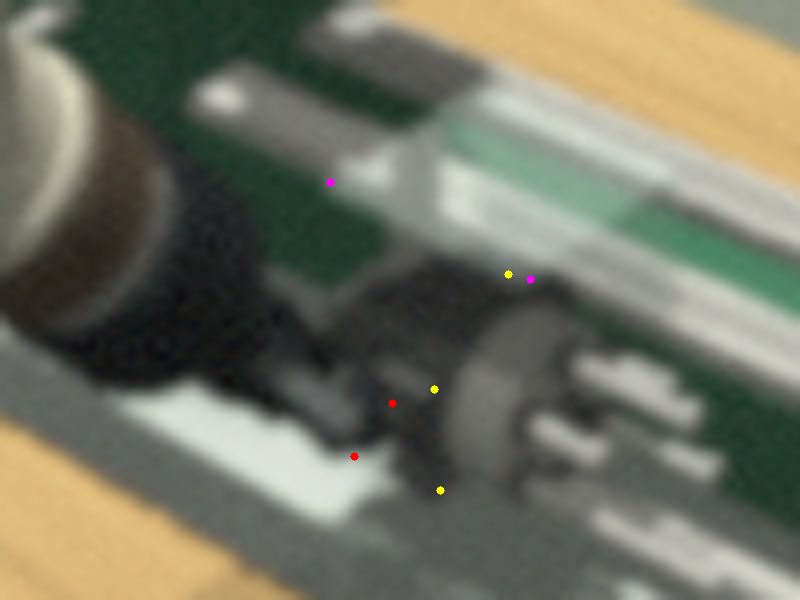

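The side view agrees with my geometry: the tip is in front of the wheel, between the front and lower ridges. I'll re-approach slightly lower, as on the first successful push.

apply_moves(
  moves=[
    [[0, -6, 0, 0], [0, -3, 3, 0], [0, 0, 4, 0], [0, 0, 3, 0], [0, 0, 2, 0], [0, 0, 0, 0], [0, 0, 0, 0], [0, 0, 0, 0], [0, 0, 0, 0], [0, 0, 0, 0]],
  ],
)

```text
clock: 14.45
eef_pos: [0.5036, -0.056, 0.1208]
tool_rot: [0.691, 0.635, 0.232, 0.255]
ft_force: [-0.2, -0.0, -0.8]
grip_width: -0.0
```

```bash
python3 - <<'E'
from h import *
o,R=st();where(o,R);print(o['ft_torque'])
plan(o,R,[(41,10,0),(41,34),(41,60)])
E
```

```text
q [-0.124  0.052 -0.912 -0.098  0.023 -0.032] p [ 0.5036 -0.056   0.1208] t 14.45
R
 [[ 0.084  0.759  0.645]
 [ 0.996 -0.062 -0.057]
 [-0.003  0.648 -0.762]] lean 40.4 F [-0.2 -0.  -0.8]
T local [-50.2   0.1  -3. ] r 50.33502841905532 ang -3.4606707810432353
[-0.00275132  0.64798534 -0.01933301]
(41, 10, 0) d_tool mm [ 1.4 14.  -1.4] [ 0.513 -0.055  0.131]
(41, 34) d_tool mm [ 1. 15. -8.] [ 0.52  -0.055  0.147]
(41, 60) d_tool mm [ 2.1 18.3 -1. ] [ 0.533 -0.054  0.159]
```

apply_moves(
  moves=[
    [[0, 5, 0, 0], [0, 5, -1, 0], [0, 5, -2, 0], [0, 5, -3, 0], [0, 4, -3, 0], [0, 4, -2, 0], [0, 4, -1, 0], [0, 4, -1, 0], [0, 4, -1, 0], [0, 4, 0, 0]],
  ],
)

```text
clock: 15.45
eef_pos: [0.5252, -0.0576, 0.1586]
tool_rot: [0.692, 0.637, 0.229, 0.251]
ft_force: [-0.1, 0.0, -0.8]
grip_width: -0.0002
```

```bash
python3 - <<'E'
from h import *
o,R=st();where(o,R)
plan(o,R,[(43,60)])
E
```

```text
q [-0.121  0.008 -0.799  0.071  0.021 -0.03 ] p [ 0.5252 -0.0576  0.1586] t 15.45
R
 [[ 0.084  0.767  0.637]
 [ 0.996 -0.063 -0.056]
 [-0.003  0.639 -0.769]] lean 39.7 F [-0.1  0.  -0.8]
T local [-28.9  -3.1  34.6] r 45.02454267278612 ang 50.13811747942871
(43, 60) d_tool mm [4.3 6.9 2.3] [ 0.532 -0.054  0.161]
```

apply_moves(
  moves=[
    [[0, 4, 0, 0], [0, 3, 0, 0], [0, 0, -12, 0], [0, 0, -15, 0], [1, 0, -15, 0], [1, 0, -10, 0], [1, -12, 0, 0], [0, -15, 0, 0], [0, -8, 0, 0], [0, 0, 0, 0]],
  ],
)

```text
clock: 16.45
eef_pos: [0.4784, -0.0506, 0.1903]
tool_rot: [0.689, 0.634, 0.236, 0.259]
ft_force: [-0.4, -0.7, -0.3]
grip_width: -0.0002
```

```bash
python3 - <<'E'
from h import *
c=shot('wrist','w6');o,R=st();where(o,R)
plan(o,R,[(50,-4,0)])
T=[((proj(c,W(O,-.026*np.sin(np.radians(60*k)),-.12,.026*np.cos(np.radians(60*k))))-[50,120])*2.8).round() for k in range(4)];print(T)
cv2.imwrite('pics/w6c.png',cv2.resize(c['color'][120:320,50:330],None,fx=2.8,fy=2.8,interpolation=cv2.INTER_CUBIC)[:,:,::-1])
E
```

```text
q [-0.116 -0.161 -0.856  0.159  0.018 -0.026] p [ 0.479  -0.0507  0.1908] t 16.5
R
 [[ 0.084  0.751  0.655]
 [ 0.996 -0.061 -0.058]
 [-0.003  0.657 -0.754]] lean 41.1 F [-0.1 -0.8  0.4]
T local [-74.2   7.3  67.2] r 100.15633502358315 ang 42.15652890880396
(50, -4, 0) d_tool mm [ -3.1 -27.5  69.9] [ 0.504 -0.056  0.12 ]
[array([248., 363.]), array([221., 300.]), array([241., 232.]), array([281., 233.])]
```

View pics/w6c.png

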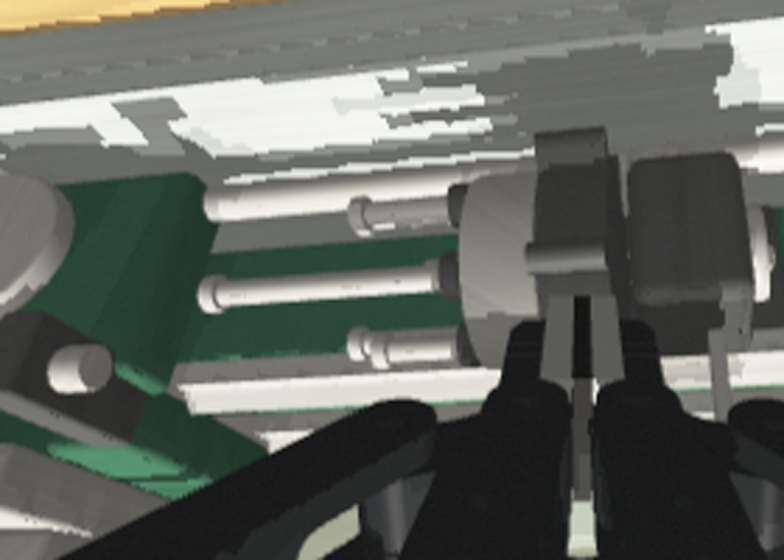

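One more click is needed: the longest screw's tip, at (210,295), is one station below the top.

apply_moves(
  moves=[
    [[-2, -10, 5, 0], [-1, -8, 12, 0], [0, 0, 14, 0], [0, 0, 14, 0], [0, 0, 12, 0], [0, 0, 8, 0], [0, 0, 4, 0], [0, 0, 2, 0], [0, 0, 0, 0], [0, 0, 0, 0]],
  ],
)

```text
clock: 17.5
eef_pos: [0.5127, -0.0572, 0.1206]
tool_rot: [0.69, 0.635, 0.234, 0.257]
ft_force: [-3.7, 0.4, 2.4]
grip_width: -0.0003
```

```bash
python3 - <<'E'
from h import *
o,R=st();where(o,R)
plan(o,R,[(50,-4),(41,10,0)])
E
```

```text
q [-0.124  0.07  -0.899 -0.108  0.022 -0.031] p [ 0.5127 -0.0572  0.1206] t 17.5
R
 [[ 0.085  0.756  0.65 ]
 [ 0.996 -0.062 -0.058]
 [-0.003  0.652 -0.758]] lean 40.7 F [-3.7  0.4  2.4]
T local [-41.2  -1.8  -3.1] r 41.36076151339514 ang -4.283055399737793
(50, -4) d_tool mm [ 0.4 -6.9 -5.4] [ 0.504 -0.056  0.12 ]
(41, 10, 0) d_tool mm [ 1.5 14.  -1.9] [ 0.513 -0.055  0.131]
```

apply_moves(
  moves=[
    [[1, 1, -6, 0], [0, 5, -1, 0], [0, 5, -1, 0], [0, 5, -2, 0], [0, 5, -3, 0], [0, 4, -2, 0], [0, 4, -1, 0], [0, 4, -1, 0], [0, 4, -1, 0], [0, 4, 0, 0]],
  ],
)

```text
clock: 18.5
eef_pos: [0.5308, -0.0572, 0.1619]
tool_rot: [0.691, 0.636, 0.232, 0.255]
ft_force: [-0.3, -0.2, 1.1]
grip_width: 0.0002
```

```bash
python3 - <<'E'
from h import *
o,R=st();where(o,R)
plan(o,R,[(45,50),(45,60)])
E
```

```text
q [-0.117  0.011 -0.792  0.064  0.019 -0.027] p [ 0.5308 -0.0572  0.1619] t 18.5
R
 [[ 0.085  0.76   0.644]
 [ 0.996 -0.062 -0.057]
 [-0.003  0.647 -0.763]] lean 40.3 F [-0.3 -0.2  1.1]
T local [-23.2  -3.2  38.1] r 44.56125708941916 ang 58.67579921714468
(45, 50) d_tool mm [ 2.2 -7.  -1.3] [ 0.525 -0.055  0.158]
(45, 60) d_tool mm [1.  7.8 0.7] [ 0.531 -0.054  0.163]
```

apply_moves(
  moves=[
    [[0, 0, -12, 0], [0, 0, -15, 0], [0, 0, -20, 0], [0, 0, -25, 0], [0, 0, -20, 0], [0, 0, -10, 0], [0, 0, 0, 0], [0, 0, 0, 0], [0, 0, 0, 0], [0, 0, 0, 0]],
  ],
)

```text
clock: 19.5
eef_pos: [0.4756, -0.0525, 0.2579]
tool_rot: [0.686, 0.632, 0.242, 0.267]
ft_force: [-0.2, 0.3, -0.1]
grip_width: -0.0003
```

```bash
python3 - <<'E'
from h import *
c=shot('wrist','w7');o,R=st();where(o,R)
for k in range(4):print(k,((proj(c,W(O,-.026*np.sin(np.radians(60*k)),-.12,.026*np.cos(np.radians(60*k))))-[50,110])*2.6).round())
for a in(25,-35): print(a,((proj(c,W(O,-.045*np.cos(np.radians(a)),0,.045*np.sin(np.radians(a))))-[50,110])*2.6).round())
s=cams.camera('side')
a=cv2.resize(c['color'][110:310,50:330],None,fx=2.6,fy=2.6,interpolation=cv2.INTER_CUBIC)
cv2.imwrite('pics/w7c.png',a[:,:,::-1])
# lying things & carriage: scene vs start
n=cams.camera('scene')['color'].astype(int);z=load('scene0')['color'].astype(int)
d=np.abs(n-z).max(2)
for nm,(u0,v0,u1,v1) in dict(brush=(265,130,332,155),spanner=(258,188,322,210),key=(272,240,322,280),bottle=(305,285,335,325),carriage=(170,90,250,140)).items(): print(nm,(d[v0:v1,u0:u1]>40).mean().round(3))
E
```

```text
q [-0.124 -0.276 -0.746  0.364  0.023 -0.032] p [ 0.4756 -0.0525  0.2578] t 19.55
R
 [[ 0.084  0.738  0.669]
 [ 0.996 -0.06  -0.06 ]
 [-0.004  0.672 -0.741]] lean 42.2 F [-0.  -0.1  0.3]
T local [-77.7   5.7 134.6] r 155.40107080321934 ang 59.99772137478949
0 [276. 206.]
1 [256. 150.]
2 [269. 101.]
3 [298. 112.]
25 [539. 101.]
-35 [541.  22.]
brush 0.377
spanner 0.482
key 0.0
bottle 0.0
carriage 0.0
```

View pics/w7c.png

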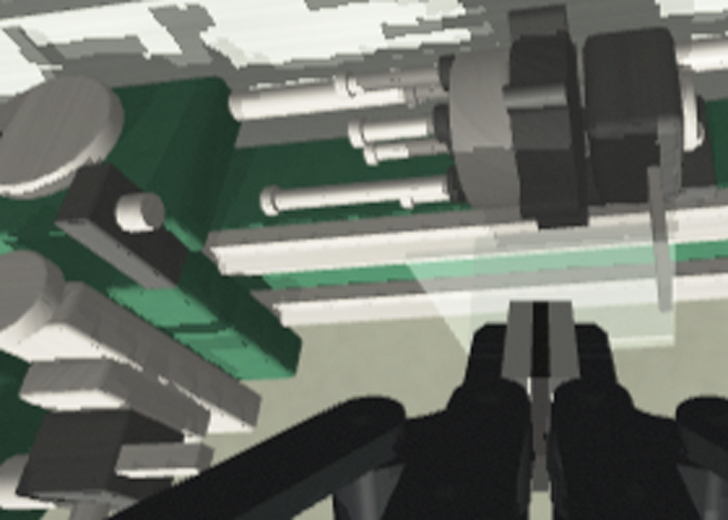

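The longest screw is at the top: its tip is at (268,200) against an expected (276,206), in line with the anvil at (140,212). I'll back away a little further and hand in.

apply_moves(
  moves=[
    [[0, 0, -25, 0], [0, 0, -25, 0], [0, 0, -25, 0], [0, 0, -25, 0], [0, 0, -15, 0], [0, 0, 0, 0], [0, 0, 0, 0], [0, 0, 0, 0], [0, 0, 0, 0], [0, 0, 0, 0]],
  ],
)

```text
clock: 20.65
eef_pos: [0.3958, -0.0453, 0.3382]
tool_rot: [0.688, 0.634, 0.238, 0.261]
ft_force: [0.2, -0.5, -0.8]
grip_width: 0.0
```

```bash
python3 - <<'E'
from h import *
st();s=cams.camera('side')['color'].astype(int);z=load('side0')['color'].astype(int);d=np.abs(s-z).max(2)
for nm,(u0,v0,u1,v1) in dict(brush=(260,305,338,368),spanner=(218,248,268,290),carriage=(335,180,470,300)).items(): print(nm,(d[v0:v1,u0:u1]>40).mean().round(3))
print(workorder.job_done())
E
```

```text
q [-0.137 -0.525 -0.643  0.732  0.032 -0.042] p [ 0.3958 -0.0453  0.3382] t 20.65
R
 [[ 0.084  0.748  0.658]
 [ 0.996 -0.061 -0.058]
 [-0.003  0.661 -0.751]] lean 41.3 F [ 0.2 -0.5 -0.8]
brush 0.0
spanner 0.129
carriage 0.0
the job is handed in; nothing more can be done
None
```

I rolled the drum stop up three clicks by its front thumb ridges, with the gripper shut and leaning about 41°. The job was handed in at about 20.7 s on the robot's clock.

**Stop position:** the last wrist picture shows the longest screw clicked in at the top, in line with the anvil. Its tip was within about 4 raw pixels of where I predicted.

**Hand clear:** I then backed the hand well away, and the wrist force read about zero.

**Unplanned contact:** on the second approach the fingertip pressed on something with about 20 N. I took this to be the front ridge, though my geometry showed about 10 mm of clearance there. I backed off and came in lower. A later approach touched with about 4 N. Neither pressed the screws, as far as I could tell.

**Things left alone:**
- **Carriage, brush, chuck key and bottle:** comparing pictures from before and after showed no change. The brush was compared in the side view only, because the arm hid it in the scene view.
- **Spanner:** 13% of its area in the side view still differed. I think this is the arm or its shadow, since the hand never came near the bench there, but I did not confirm it.

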